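# Fill the coaster caddy up to its mark

## Task

Fill the round coaster caddy exactly up to its marked line: pick, from the four wooden coasters, the one standing on edge in the rack and those of the three lying on the worktop that bring the top of the stack level with the line, and leave the coaster that does not fit the height out on the worktop. The rack coaster must first be laid flat on the worktop and let go, then taken again by its rim; all coasters in the caddy lie flat on one another. Do not push the mugs or the kitchen timer about.

Things in the scene. Friction and masses are not known exactly. Their poses are not given: they have to be found in the camera images.
- caddy: coaster caddy of dark wood, fixed to the worktop: an upright tube, 68 mm inside and 78 mm outside diameter, rim 68 mm above the worktop, on a round foot 88 mm wide whose upper face, the inner floor, is 6 mm above the worktop. The wall has two opposite open slots about 40 mm wide, from the rim down to the floor, facing the caddy's own -x and +x, so that fingers that hold a coaster along the caddy's x axis can go down inside. Origin at the centre of its underside, z up
- caddy_mark (a point): point on the caddy's axis at the height of the marked line, a thin steel line round the wall 62 mm above the worktop, 56 mm above the inner floor and 6 mm below the rim; axes as the caddy's. The top of the stack must be level with it
- rack: low trough of dark wood, 44 x 84 mm, fixed to the worktop, that holds one coaster on edge; its walls rise 19 mm above the worktop, its inner floor is 6 mm above the worktop. Origin at the centre of its underside; own x axis across the trough (along the axis of the coaster in it), y along it
- coaster_rack: round wooden coaster with a cork face, 62 mm in diameter, 24 mm thick; stands on edge in the rack at the start with its top 68 mm above the worktop and both faces free above the trough's walls. Origin at its centre; its own x axis is the disc's axis (level at the start, along the rack's x)
- coaster_mid: round wooden coaster with a cork face, 62 mm in diameter, 20 mm thick (the middle one of the three lying); lies flat on the worktop at the start; origin at its centre (half its thickness above the surface it lies on), own z axis along the disc's axis (up at the start). Which of the three lies where changes from start to start
- coaster_thin: round wooden coaster with a cork face, 62 mm in diameter, 12 mm thick (the thinnest); lies flat on the worktop at the start; origin at its centre (half its thickness above the surface it lies on), own z axis along the disc's axis (up at the start). Which of the three lies where changes from start to start
- coaster_thick: round wooden coaster with a cork face, 62 mm in diameter, 28 mm thick (the thickest); lies flat on the worktop at the start; origin at its centre (half its thickness above the surface it lies on), own z axis along the disc's axis (up at the start). Which of the three lies where changes from start to start
- mug_word: cream mug with a handle, 86 x 122 x 107 mm, bystander behind the work; origin at the centre of its underside
- mug_grey: purple-grey mug with a handle, 86 x 125 x 96 mm, bystander behind the work; origin at the centre of its underside
- kitchen_timer: red round kitchen timer, 62 mm wide, 57 mm high, bystander behind the work; origin at the centre of its underside

How it is judged:
By the outcome, as a careful person would: the job done as asked, in the order asked, and still so for the second after the job is handed in, with the robot touching nothing.
It also fails if it takes over 72 s, if anything falls off the work surface, if the arm or the gripper's body presses on something with over 40 N, if the wrist force passes 120 N, or if a joint passes its speed limit or range.

## Robot

A 6-joint arm with a two-finger parallel gripper is mounted at the origin on a cart in front of the work surface, level with it; the furniture and walls round the work are solid. World frame = base frame: x ahead of the robot, y to its left, z up, the work surface at z = 0. Lengths are in m, angles in rad, forces in N, time in s.
With the tool pointing down it reaches from about 0.325 to 0.9 m from the base axis. Payload 3.5 kg.
Tool frame: the origin (TCP) lies at the very end of the fingers, on their centre line; the grasp point (between the pads) lies env.tcp_to_grasp behind it (env.tcp_to_grasp is the distance from the TCP to the grasp point, in m); z points along the fingers, y is the line along which they close (so a half turn about z gives the same grasp; the last joint's range is limited). The gripper opens to 85 mm and grips with 20 to 120 N. Pads are 22 mm wide; open, the fingers measure 114 mm over their backs; the gripper's body (76 mm by 85 mm) begins 54 mm behind the grasp point. The pads swing forward as they close: fully open they stand 13 mm farther back than shut.
Start: joints at [1.115, 0.276, -0.026, 1.268, 0, 1.467], TCP at [0.216, 0.587, 0.231] pointing down, gripper open.
Joint ranges: [-3.12, 3.12], [-0.85, 1.88], [-1.08, 1.24], [-1.95, 2.15], [-1.57, 1.53], [-3.14, 3.14]. Speed limits (rad/s): [2.57, 2.57, 3.14, 3.14, 3.14, 3.14].

## Interface

Orientations are given as [roll, pitch, yaw] about the fixed x, y, z axes, in that order (R = Rz(yaw) Ry(pitch) Rx(roll)).
In Python, from station import env, grab_frame, camera_info gives the robot as it stands.
- The arm moves only by the tool arm_command, never from a script. Its arguments are lists of equal length, an entry for each row: "twist": the turn, a rotation vector about the world's x, y, z in degrees, a list of three; "offset": the shift along the world's x, y, z in mm, a list of three; "grip": the gripper command: -1 is shut, 1 is fully open, values between are in proportion. A call has 1 to 20 rows; each row shifts and turns the commanded pose from where the row before left it; what a row does not reach is not made up. A row lasts 1/10 s, in which the tool goes at most 50 mm and 8.59 degrees, less where a joint would pass 70% of its speed; a pose out of reach is approached as far as the arm can. A call is refused whole if a number of a shift passes 50 or a number of a turn 8.59, either way. A call with a gripper value outside its range is refused whole. The fingers move at their own pace and stop on an object; "force" is the grip in N (left out, the last holds). Time passes only in rows, so rows that do not move let the fingers close. It gives the time, the measured TCP pose, the force, the opening and the grip force at its end, in the units of the state.
- env.observe(): the state, without advancing time (a new reading comes with each control period).
- grab_frame(name): name is "scene" or "top" or "wrist"; returns the picture (420x560x3 uint8, red, green, blue); there is no depth.
- camera_info(name): a dict with "intrinsics" (3x3 intrinsics, pixels), "R" (3x3) and "t" (3): a world point X has camera coordinates R X + t. Camera axes: x right, y down, z forward; pixel columns grow to the right and rows downward; lengths in m; the calibration is good to about 2 mm. A picture is of the moment at which its call begins: read the wrist's pose just before it. camera_info takes no time and is no camera call; for the wrist camera it gives the pose at the moment of the call.
- env.finish_job(): hands the job in; it is judged then, once.
The state is a dict: "time_s": time; "qpos": joint angles; "dq": joint speeds; "joint_efforts": joint torques, N m; "tcp_pos": TCP position; "tool_rot": TCP orientation; "wrist_force": force on the tool from outside, world axes, zero at the start; "ft_torque": the same for the moment, N m; "opening": finger opening in m; "grip_force": force on a finger pad.
Only numpy, scipy, OpenCV 4.12 (cv2) and the standard library are available. Lean on these libraries where they do the work, as an engineer would, in place of code of your own. Each camera call takes 0.05 s, during which the arm holds its last target. There are 200 camera calls.

## Working session

There is one attempt and no reset: what is moved stays moved. The work goes in short steps, Python scripts to look and compute and a tool call to move; the robot and the scene stay as the last step left them, time stands still between calls to the robot, and variables do not carry over. Pictures are saved under pics/ and viewed, at most 10 in all, crops included, and the job is handed in when it is done.

Besides the shell and the picture viewer there is one more tool, called after "Request:" in YAML: its name, and indented under it one key for each argument. arm_command: Moves the arm, as the interface text tells. Its arguments: {"type":"object","properties":{"twist":{"type":"array"},"offset":{"type":"array"},"grip":{"type":"array"},"force":{"type":"number"}},"required":["twist","offset","grip"]}

```bash
ls; mkdir -p pics
python3 - <<'E'
from station import env, grab_frame, camera_info
import cv2,numpy as np
for n in ["scene","top"]:
    im=grab_frame(n); cv2.imwrite(f"pics/{n}0.png",cv2.resize(im[:,:,::-1],(784,588),interpolation=cv2.INTER_CUBIC))
    c=camera_info(n); print(n,np.round(c["intrinsics"],1).tolist(),np.round(c["R"],4).tolist(),np.round(c["t"],4).tolist())
s=env.observe(); print(s, env.tcp_to_grasp)
E
```

```text
pics
scene [[491.8, 0.0, 273.9], [0.0, 491.8, 206.2], [0.0, 0.0, 1.0]] [[0.7183, -0.6957, -0.0029], [-0.3725, -0.381, -0.8462], [0.5876, 0.6089, -0.5328]] [-0.346, 0.2983, 0.973]
top [[490.6, 0.0, 277.5], [0.0, 490.6, 213.0], [0.0, 0.0, 1.0]] [[0.004, -0.9999, -0.0135], [-0.9918, -0.0022, -0.128], [0.128, 0.0139, -0.9917]] [0.1162, 0.59, 1.1455]
{'time_s': 0.1, 'qpos': array([ 1.11461471e+00,  2.77118462e-01, -2.77721864e-02,  1.26800136e+00,
       -3.12236438e-07,  1.46737539e+00]), 'dq': array([ 0.00124207, -0.0015105 ,  0.00345539, -0.00058874, -0.0005795 ,
        0.0004154 ]), 'joint_efforts': array([-2.03633808e-04, -4.46708679e+01,  2.96128249e+01,  8.50554672e-03,
       -1.03835321e-04,  3.00254392e-06]), 'tcp_pos': array([0.21563386, 0.58585603, 0.23021991]), 'tool_rot': array([-3.13950814e+00, -2.16039974e-04,  2.78883175e+00]), 'wrist_force': array([-0.04640487,  0.7009447 ,  0.78467924]), 'ft_torque': array([ 0.03866739, -0.01229773, -0.05542001]), 'grip_force': 0.0, 'opening': 0.08507802520827466} 0.0187
```

View pics/top0.png

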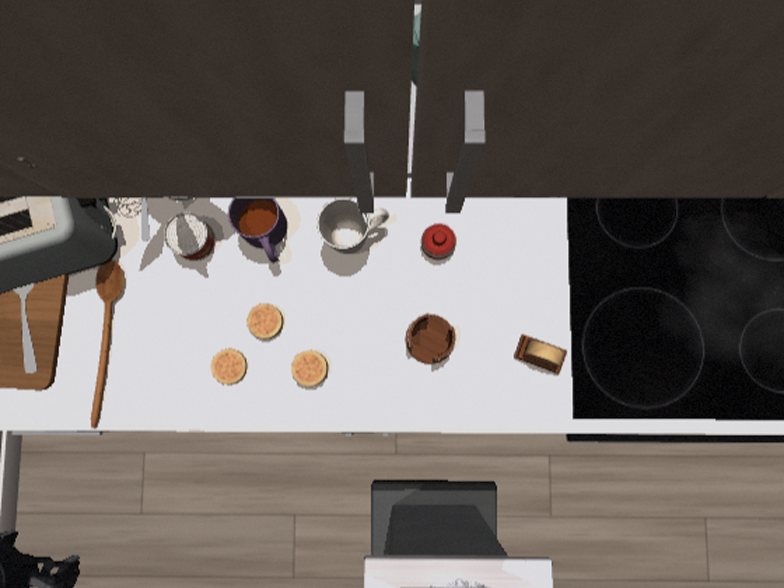

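View pics/scene0.png

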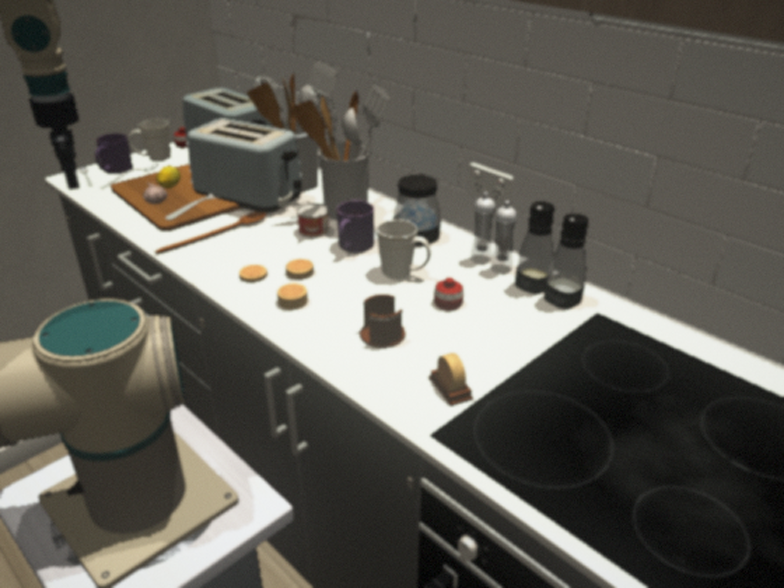

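```bash
cat > h.py <<'E'
import cv2,numpy as np
from station import env, grab_frame, camera_info
def proj(c,X):
    X=np.atleast_2d(X); Y=X@np.array(c["R"]).T+np.array(c["t"]); p=Y@np.array(c["intrinsics"]).T
    return p[:,:2]/p[:,2:]
def ray(c,uv,z):
    R=np.array(c["R"]);C=-R.T@np.array(c["t"]); d=R.T@np.linalg.inv(c["intrinsics"])@np.array([uv[0],uv[1],1.])
    return C+d*(z-C[2])/d[2]
def tri(cs,uvs):
    A=[];b=[]
    for c,uv in zip(cs,uvs):
        R=np.array(c["R"]);C=-R.T@np.array(c["t"]); d=R.T@np.linalg.inv(c["intrinsics"])@np.array([uv[0],uv[1],1.]);d/=np.linalg.norm(d)
        P=np.eye(3)-np.outer(d,d);A.append(P);b.append(P@C)
    A=np.array(A).reshape(-1,3);b=np.array(b).ravel();X=np.linalg.lstsq(A,b,rcond=None)[0];return X,np.linalg.norm(A@X-b)
E
python3 - <<'E'
from h import *
T=grab_frame("top");S=grab_frame("scene");ct=camera_info("top");cs=camera_info("scene")
def blobs(im,x0,x1,y0,y1):
    h=cv2.cvtColor(im,cv2.COLOR_RGB2HSV); m=cv2.inRange(h,(5,90,140),(25,255,255)); z=np.zeros_like(m); z[y0:y1,x0:x1]=m[y0:y1,x0:x1]
    n,l,s,c=cv2.connectedComponentsWithStats(z); return [(c[i],s[i]) for i in range(1,n) if s[i][4]>40]
bt=blobs(T,140,260,200,290);bs=blobs(S,165,230,180,225)
for c,s in bt: print("T",c.round(1),s, ray(ct,c,.02).round(4))
for c,s in bs: print("S",c.round(1),s, ray(cs,c,.02).round(4))
for i,(c,s) in enumerate(bt):
  for j,(d,q) in enumerate(bs):
    X,r=tri([ct,cs],[c,d]); 
    if r<.02: print(i,j,X.round(4),round(r,4))
a=cv2.resize(T[207:279,143:407,::-1],None,fx=3,fy=3,interpolation=cv2.INTER_CUBIC)
b=cv2.resize(S[180:275,165:355,::-1],None,fx=4,fy=4,interpolation=cv2.INTER_CUBIC)
o=np.zeros((a.shape[0]+b.shape[0],792,3),np.uint8);o[:216,:792]=a;o[216:,:760]=b
cv2.imwrite("pics/c1.png",o)
E
```

```text
T [188.5 229. ] [177 217  24  25 469] [0.5521 0.336  0.02  ]
T [162.9 261.5] [151 250  24  24 466] [0.4726 0.3964 0.02  ]
T [220.4 262.8] [208 251  25  25 488] [0.47   0.2563 0.02  ]
S [213.5 190.2] [205 185  18  11 153] [0.5475 0.3301 0.02  ]
S [180.3 194.1] [171 190  19  10 146] [0.4625 0.3811 0.02  ]
S [208.2 208.2] [199 203  20  11 182] [0.4738 0.2604 0.02  ]
0 0 [0.5525 0.337  0.015 ] 0.0
0 2 [ 0.5523  0.3568 -0.0582] 0.0127
1 1 [0.4732 0.3992 0.0078] 0.0005
2 0 [0.4745 0.2427 0.0863] 0.0112
2 2 [0.4701 0.2556 0.0238] 0.0004
```

View pics/c1.png

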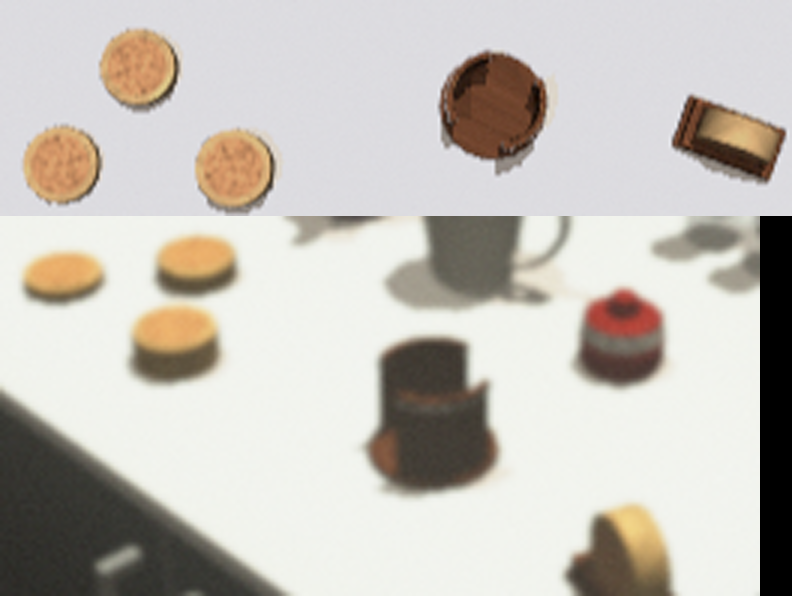

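Run:
```python
from h import *
ct=camera_info("top")
f=lambda u,v,z: ray(ct,(143+u/3-.33,207+v/3-.33),z).round(4)
print("caddy rim",f(494,103,.068)); print("rack corners",[f(u,v,.019)[:2].tolist() for u,v in [(690,97),(785,130),(768,180),(674,146)]])
print("coaster top",f(743,128,.066))
print("thin",ray(ct,(162.9,261.5),.012).round(4),"mid",ray(ct,(188.5,229),.02).round(4))
```

```text
caddy rim [0.5201 0.0478 0.068 ]
rack corners [[0.5289, -0.1133], [0.5024, -0.1893], [0.4623, -0.1745], [0.4893, -0.0996]]
coaster top [ 0.5014 -0.1454  0.066 ]
thin [0.4728 0.3983 0.012 ] mid [0.552  0.3361 0.02  ]
```

Request:
arm_command:
  twist:
    - [0,0,-8]
    - [0,0,-8]
    - [0,0,-8]
    - [0,0,-8]
    - [0,0,-8]
    - [0,0,-8]
    - [0,0,-8]
    - [0,0,-8]
    - [0,0,-8]
    - [0,0,-8]
    - [0,0,-8]
    - [0,0,0]
    - [0,0,0]
    - [0,0,0]
    - [0,0,0]
    - [0,0,0]
    - [0,0,0]
  offset:
    - [11,-40,10]
    - [11,-40,10]
    - [11,-40,10]
    - [11,-40,10]
    - [11,-40,10]
    - [11,-40,0]
    - [11,-40,0]
    - [11,-40,0]
    - [11,-40,0]
    - [11,-40,0]
    - [11,-40,0]
    - [11,-40,0]
    - [11,-40,0]
    - [11,-40,0]
    - [11,-40,0]
    - [11,-40,0]
    - [11,-20,0]
  grip: [1,1,1,1,1,1,1,1,1,1,1,1,1,1,1,1,1]

```text
time_s: 1.9
tcp_pos: [0.4031, -0.0762, 0.2813]
tool_rot: [3.141, 0.001, 1.25]
wrist_force: [-0.1, 0.3, 0.6]
opening: 0.0856
grip_force: 0.0
```

Run:
```python
from h import *
c=camera_info("wrist");im=grab_frame("wrist")
cv2.imwrite("pics/w1.png",cv2.resize(im[:,:,::-1],(784,588),interpolation=cv2.INTER_CUBIC))
np.savez("w1.npz",**{k:np.array(c[k]) for k in("intrinsics","R","t")},im=im)
R=np.array(c["R"]);print((-R.T@np.array(c["t"])).round(4),R.round(3).tolist(),env.observe()["tcp_pos"])
print(proj(c,[[.5201,.0478,.068],[.4957,-.144,.019],[.5014,-.1454,.066]])*1.4)
```

```text
[ 0.4222 -0.0135  0.424 ] [[0.948, -0.317, 0.002], [-0.307, -0.916, 0.26], [-0.081, -0.247, -0.966]] [ 0.40521668 -0.07804995  0.28132012]
[[492.0526957   67.27184311]
 [507.57065198 288.90819951]
 [527.50222446 300.93660868]]
```

View pics/w1.png

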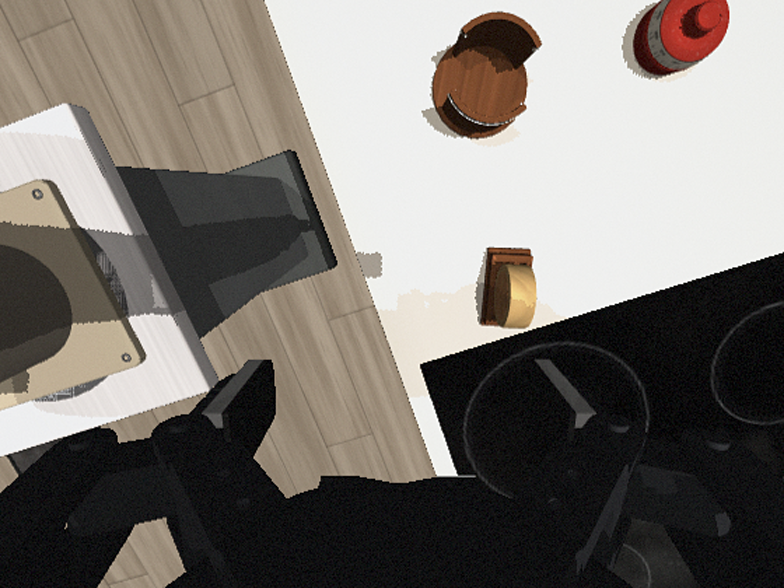

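Run:
```python
from h import *
d=np.load("w1.npz");im=d["im"]
P=[ray(d,(u/1.4,v/1.4),.068) for u,v in [(459,38),(541,45),(450,93),(526,105)]]
P=np.array(P);print(P.round(4),P.mean(0)); a=(P[1]+P[3]-P[0]-P[2]);yaw=np.degrees(np.arctan2(a[1],a[0]));print("yaw",yaw)
C=P.mean(0);K=8
def draw(o,org,pts,col):
    q=((proj(d,pts)-org+.5)*K).astype(np.int32);cv2.polylines(o,[q.reshape(-1,1,2)],False,col,1)
t=np.linspace(0,2*np.pi,90)
org=np.array([300,0]);o=cv2.resize(im[0:105,300:395,::-1],None,fx=K*.7,fy=K*.7,interpolation=cv2.INTER_CUBIC)
K=K*.7
cx,cy=.520,.0478
cir=lambda r,z,t:np.c_[cx+r*np.cos(t),cy+r*np.sin(t),0*t+z]
for s in(90,270):
    g=np.radians(yaw+s)+np.linspace(-1,1,40)*(np.pi/2-np.arcsin(20/36.5))
    for r in(.034,.039):draw(o,org,cir(r,.068,g),(0,255,0))
draw(o,org,cir(.044,.006,t),(255,0,0))
org2=np.array([335,170]);o2=cv2.resize(im[170:240,335:390,::-1],None,fx=K,fy=K,interpolation=cv2.INTER_CUBIC)
y=np.radians(-19.2);ex=np.array([np.cos(y),np.sin(y),0]);ey=np.array([-ex[1],ex[0],0])
rc=np.array([.4957,-.144,.019])
draw(o2,org2,[rc+a*.022*ex+b*.042*ey for a,b in[(1,1),(1,-1),(-1,-1),(-1,1),(1,1)]],(0,255,0))
cc=np.array([.4985,-.1445,.037])
for s in(-.012,.012): draw(o2,org2,[cc+s*ex+.031*(np.cos(k)*ey+np.array([0,0,np.sin(k)])) for k in t],(255,0,0))
W=np.zeros((588,790+60,3),np.uint8)[:, :800];W[:o.shape[0],:o.shape[1]]=o;h,w=o2.shape[:2];w=min(w,800-o.shape[1]);W[:h,o.shape[1]:o.shape[1]+w]=o2[:,:w]
cv2.imwrite("pics/w2.png",W);print(o.shape,o2.shape)
```

```text
[[0.5014 0.0753 0.068 ]
 [0.5598 0.0508 0.068 ]
 [0.4839 0.0406 0.068 ]
 [0.5386 0.0131 0.068 ]] [0.52091436 0.04496735 0.068     ]
yaw -24.691743840875212
(588, 532, 3) (392, 308, 3)
```

View pics/w2.png

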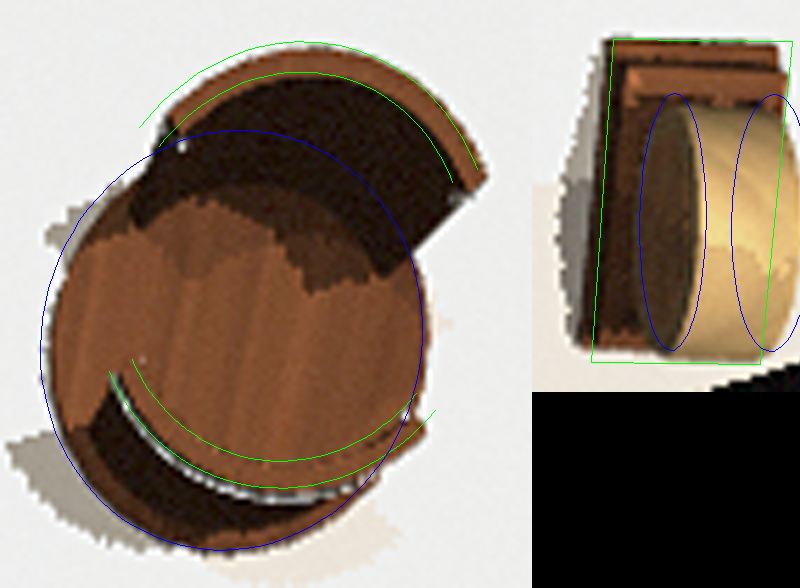

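Request:
arm_command:
  twist:
    - [0,0,-0.5]
    - [0,0,-0.5]
    - [0,0,-0.5]
    - [0,0,0]
    - [0,0,0]
    - [0,0,0]
    - [0,0,0]
    - [0,0,0]
  offset:
    - [31,-22,-40]
    - [31,-22,-40]
    - [31,-23,-40]
    - [0,0,-25]
    - [0,0,-25]
    - [0,0,-25]
    - [0,0,-25]
    - [0,0,0]
  grip: [1,1,1,1,1,1,1,1]

```text
time_s: 2.75
tcp_pos: [0.4835, -0.1323, 0.0694]
tool_rot: [-3.133, -0.001, 1.227]
wrist_force: [-0.8, -0.4, -0.1]
opening: 0.0849
grip_force: 0.0
```

Request:
arm_command:
  twist:
    - [0,0,0]
    - [0,0,0]
  offset:
    - [0,0,0]
    - [0,0,0]
  grip: [1,1]

```text
time_s: 2.95
tcp_pos: [0.4882, -0.1344, 0.0744]
tool_rot: [3.139, 0.0, 1.227]
wrist_force: [-1.0, 0.2, 0.8]
opening: 0.0853
grip_force: 0.0
```

Request:
arm_command:
  twist:
    - [0,0,0]
    - [0,0,0]
    - [0,0,0]
    - [0,0,0]
    - [0,0,0]
    - [0,0,0]
    - [0,0,0]
    - [0,0,0]
    - [0,0,0]
    - [0,0,0]
  offset:
    - [10,-11,-10]
    - [0,0,-22]
    - [0,0,0]
    - [0,0,0]
    - [0,0,0]
    - [0,0,0]
    - [0,0,0]
    - [0,0,0]
    - [0,0,0]
    - [0,0,0]
  grip: [1,1,0,-0.3,-1,-1,-1,-1,-1,-1]
  force: 40

```text
time_s: 3.95
tcp_pos: [0.4978, -0.1453, 0.0421]
tool_rot: [3.14, 0.0, 1.227]
wrist_force: [-0.8, 1.5, 6.0]
opening: 0.0231
grip_force: 41.0
```

Request:
arm_command:
  twist:
    - [0,0,0]
    - [0,0,0]
    - [0,0,0]
    - [0,0,0]
    - [0,0,5]
    - [0,0,5]
    - [0,0,5]
    - [0,0,4.7]
    - [0,-6,0]
    - [0,-6,0]
    - [0,-6,0]
    - [0,-6,0]
    - [0,-6,0]
    - [0,-6,0]
    - [0,-6,0]
    - [0,-6,0]
    - [0,-6,0]
    - [0,-6,0]
    - [0,0,0]
    - [0,0,0]
  offset:
    - [0,0,20]
    - [0,0,30]
    - [0,0,30]
    - [0,0,30]
    - [26,19,0]
    - [26,19,0]
    - [26,19,0]
    - [26,19,0]
    - [0,0,0]
    - [0,0,0]
    - [0,0,0]
    - [0,0,0]
    - [0,0,0]
    - [0,0,0]
    - [0,0,0]
    - [0,0,0]
    - [0,0,0]
    - [0,0,0]
    - [0,0,0]
    - [0,0,0]
  grip: [-1,-1,-1,-1,-1,-1,-1,-1,-1,-1,-1,-1,-1,-1,-1,-1,-1,-1,-1,-1]

```text
time_s: 5.95
tcp_pos: [0.6002, -0.0689, 0.1489]
tool_rot: [2.105, -0.002, 1.57]
wrist_force: [0.8, -0.7, -1.2]
opening: 0.0234
grip_force: 40.5
```

Run:
```python
from h import *
s=env.observe();print({k:np.round(s[k],3).tolist() for k in("tcp_pos","tool_rot","qpos","wrist_force","opening","grip_force")})
c=camera_info("wrist");a=grab_frame("wrist");b=grab_frame("scene");
o=np.zeros((300,800,3),np.uint8);o[:,:400]=cv2.resize(a,(400,300));o[:,400:]=cv2.resize(b[100:340,240:560],(400,300),interpolation=cv2.INTER_CUBIC);cv2.imwrite("pics/t1.png",o[:,:,::-1])
```

```text
{'tcp_pos': [0.6, -0.069, 0.149], 'tool_rot': [2.105, -0.002, 1.57], 'qpos': [-0.377, 0.037, -1.043, -0.514, 0.323, 1.374], 'wrist_force': [0.75, -0.659, -1.234], 'opening': 0.023, 'grip_force': 40.456}
```

View pics/t1.png

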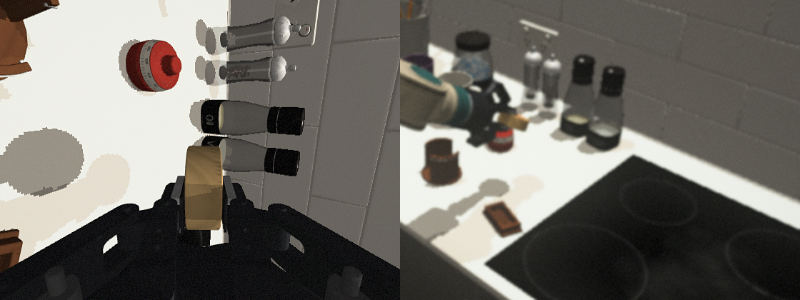

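Request:
arm_command:
  twist:
    - [0,0,0]
    - [0,0,0]
    - [0,0,0]
    - [0,0,0]
    - [0,0,0]
    - [0,0,0]
    - [0,0,0]
  offset:
    - [25,0,-10]
    - [0,0,-20]
    - [0,0,-20]
    - [0,0,-25]
    - [0,0,-30]
    - [0,0,0]
    - [0,0,0]
  grip: [-1,-1,-1,-1,-1,-1,-1]

```text
time_s: 6.75
tcp_pos: [0.6277, -0.0694, 0.0462]
tool_rot: [2.099, -0.0, 1.571]
wrist_force: [-0.2, -0.7, -0.3]
opening: 0.0233
grip_force: 40.4
```

Run:
```python
from h import *
s=env.observe();print({k:np.round(s[k],3).tolist() for k in("tcp_pos","tool_rot","qpos","wrist_force","opening","grip_force")})
```

```text
{'tcp_pos': [0.628, -0.069, 0.046], 'tool_rot': [2.099, -0.0, 1.571], 'qpos': [-0.352, 0.411, -1.044, -0.899, 0.303, 1.388], 'wrist_force': [-0.224, -0.669, -0.289], 'opening': 0.023, 'grip_force': 40.39}
```

Request:
arm_command:
  twist:
    - [0,0,0]
    - [0,0,0]
    - [0,0,0]
    - [0,0,0]
    - [0,0,0]
  offset:
    - [0,0,-10]
    - [0,0,-6]
    - [0,0,-1]
    - [0,0,0]
    - [0,0,0]
  grip: [-1,-1,-1,-1,-1]

```text
time_s: 7.25
tcp_pos: [0.6268, -0.0693, 0.03]
tool_rot: [2.098, 0.0, 1.571]
wrist_force: [0.1, 0.5, -0.9]
opening: 0.0234
grip_force: 40.4
```

Request:
arm_command:
  twist:
    - [0,0,0]
    - [0,0,0]
    - [0,0,0]
    - [0,0,0]
    - [0,0,0]
    - [0,0,0]
    - [0,0,0]
    - [0,0,0]
  offset:
    - [0,0,-2]
    - [0,0,0]
    - [0,0,0]
    - [0,0,0]
    - [0,0,0]
    - [0,0,0]
    - [0,0,0]
    - [0,0,0]
  grip: [-1,-1,-1,-0.28,-0.28,-0.28,-0.28,-0.28]

```text
time_s: 8.05
tcp_pos: [0.626, -0.0691, 0.0264]
tool_rot: [2.1, -0.001, 1.571]
wrist_force: [0.9, 0.7, -0.7]
opening: 0.0311
grip_force: 0.1
```

Run:
```python
from h import *
s=env.observe();print({k:np.round(s[k],3).tolist() for k in("tcp_pos","wrist_force","opening","grip_force")})
```

```text
{'tcp_pos': [0.626, -0.069, 0.026], 'wrist_force': [0.908, 0.733, -0.719], 'opening': 0.031, 'grip_force': 0.143}
```

Request:
arm_command:
  twist:
    - [0,0,0]
    - [0,0,0]
    - [0,0,0]
    - [0,0,0]
    - [0,0,0]
    - [0,0,0]
    - [0,0,0]
    - [0,0,0]
    - [0,0,0]
  offset:
    - [-8,0,5]
    - [-10,0,6]
    - [-10,0,6]
    - [-10,0,6]
    - [-10,0,8]
    - [-5,0,20]
    - [-5,0,20]
    - [0,0,30]
    - [0,0,30]
  grip: [-0.28,-0.28,-0.28,-0.28,-0.28,-0.28,-0.28,0,0]

```text
time_s: 8.95
tcp_pos: [0.5936, -0.0752, 0.1604]
tool_rot: [2.119, -0.004, 1.575]
wrist_force: [0.5, -1.0, 0.9]
opening: 0.0424
grip_force: 0.0
```

Run:
```python
from h import *
s=env.observe();print({k:np.round(s[k],3).tolist() for k in("tcp_pos","tool_rot","qpos","wrist_force","opening","grip_force")})
c=camera_info("wrist");a=grab_frame("wrist");b=grab_frame("top");
np.savez("w3.npz",**{k:np.array(c[k]) for k in("intrinsics","R","t")},im=a)
o=np.zeros((300,800,3),np.uint8);o[:,:400]=cv2.resize(a,(400,300));o[:,400:]=cv2.resize(b[140:290,240:440],(400,300),interpolation=cv2.INTER_CUBIC);cv2.imwrite("pics/t2.png",o[:,:,::-1])
```

```text
{'tcp_pos': [0.594, -0.075, 0.16], 'tool_rot': [2.119, -0.004, 1.575], 'qpos': [-0.403, -0.014, -1.031, -0.429, 0.347, 1.353], 'wrist_force': [0.53, -1.05, 0.909], 'opening': 0.042, 'grip_force': 0.0}
```

View pics/t2.png

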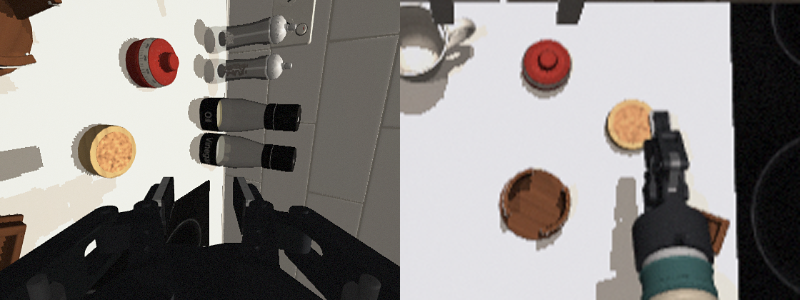

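Run:
```python
from h import *
def cork(im):
    h=cv2.cvtColor(im,cv2.COLOR_RGB2HSV); m=cv2.inRange(h,(5,60,140),(25,255,255))
    n,l,s,c=cv2.connectedComponentsWithStats(m); return [(c[i].round(1),s[i].tolist()) for i in range(1,n) if s[i][4]>150]
d=np.load("w3.npz")
for c,s in cork(d["im"]): print("W",c,s,ray(d,c,.024).round(4))
print(ray(d,(155.4,211.4),.024).round(4))
ct=camera_info("top");print("top",ray(ct,(355,202.5),.024).round(4), "timer",ray(ct,(312.5,172),.05).round(3))
```

```text
W [157.6 212.3] [126, 176, 65, 74, 3687] [ 0.6158 -0.0718  0.024 ]
[ 0.6139 -0.0706  0.024 ]
top [ 0.6178 -0.0712  0.024 ] timer [0.688 0.034 0.05 ]
```

Request:
arm_command:
  twist:
    - [0,8,0]
    - [0,8,0]
    - [0,8,0]
    - [0,8,0]
    - [0,8,0]
    - [0,8,0]
    - [0,8,0]
    - [0,2.6,0]
    - [0,0,-7]
    - [0,0,-7]
    - [0,0,-7]
    - [0,0,-6.5]
    - [0,0,0]
    - [0,0,0]
  offset:
    - [0,0,0]
    - [0,0,0]
    - [0,0,0]
    - [0,0,0]
    - [0,0,0]
    - [0,0,0]
    - [0,0,0]
    - [0,0,0]
    - [0,0,0]
    - [0,0,0]
    - [0,0,0]
    - [0,0,0]
    - [0,0,0]
    - [0,0,0]
  grip: [1,1,1,1,1,1,1,1,1,1,1,1,1,1]

```text
time_s: 10.45
tcp_pos: [0.5966, -0.0763, 0.1574]
tool_rot: [3.08, -0.006, 1.091]
wrist_force: [0.7, 0.4, 0.1]
opening: 0.085
grip_force: 0.0
```

Run:
```python
from h import *
s=env.observe();print({k:np.round(s[k],4).tolist() for k in("time_s","tcp_pos","tool_rot","qpos","wrist_force","opening")})
```

```text
{'time_s': 10.45, 'tcp_pos': [0.5966, -0.0763, 0.1574], 'tool_rot': [3.0805, -0.0057, 1.0914], 'qpos': [-0.23, 0.2434, -0.2323, 1.0344, -0.0095, 1.8201], 'wrist_force': [0.7019, 0.3858, 0.1427], 'opening': 0.085}
```

Request:
arm_command:
  twist:
    - [1.3,3.2,0]
    - [0,0,0]
    - [0,0,0]
    - [0,0,0]
  offset:
    - [20,5,0]
    - [0,0,0]
    - [0,0,0]
    - [0,0,0]
  grip: [1,1,1,1]

```text
time_s: 10.85
tcp_pos: [0.6168, -0.0714, 0.158]
tool_rot: [3.14, -0.0, 1.09]
wrist_force: [-1.1, 0.3, 0.2]
opening: 0.0854
grip_force: 0.0
```

```bash
cat >> h.py <<'E'
def cork(im):
    h=cv2.cvtColor(im,cv2.COLOR_RGB2HSV); m=cv2.inRange(h,(5,60,140),(25,255,255))
    n,l,s,c=cv2.connectedComponentsWithStats(m); return [(c[i].round(1),s[i].tolist()) for i in range(1,n) if s[i][4]>150]
def st():
    s=env.observe();print({k:np.round(s[k],4).tolist() for k in("time_s","tcp_pos","tool_rot","qpos","wrist_force","opening","grip_force")})
E
python3 - <<'E'
from h import *
st();c=camera_info("wrist");im=grab_frame("wrist")
for p,s in cork(im): print(p,s,ray(c,p,.024).round(4))
np.savez("w4.npz",**{k:np.array(c[k]) for k in("intrinsics","R","t")},im=im)
E
```

```text
{'time_s': 10.85, 'tcp_pos': [0.6168, -0.0714, 0.158], 'tool_rot': [3.1396, -0.0, 1.0897], 'qpos': [-0.2191, 0.3135, -0.1355, 1.1199, -0.0005, 1.8328], 'wrist_force': [-1.0739, 0.3154, 0.1941], 'opening': 0.0854, 'grip_force': 0.0}
[291.2 193.1] [257, 172, 64, 55, 1937] [ 0.626 -0.065  0.024]
```

Run:
```python
from h import *
d=np.load("w4.npz");im=d["im"];h=cv2.cvtColor(im,cv2.COLOR_RGB2HSV)
m=cv2.inRange(h,(5,60,140),(25,255,255))>0; dark=h[...,2]<90; white=(h[...,1]<40)&(h[...,2]>180)
t=np.linspace(0,2*np.pi,200)
e=proj(d,np.c_[.6165+.031*np.cos(t),-.0715+.031*np.sin(t),0*t+.024]);print(e.min(0),e.max(0))
for v in range(160,246,3): print(v,''.join('o' if m[v,u] else '#' if dark[v,u] else '.' if white[v,u] else '+' for u in range(236,346,2)))
```

```text
[253.36570327 171.25338329] [317.64176321 233.85817201]
160 .......................................................
163 .......................................................
166 .......................................................
169 .......................++###++.........................
172 ..................++##+ooooooo+##+.....................
175 ...............++++ooooooooooooooo+#...................
178 ..............++#oooooooooooooooooooo+.................
181 ............++#ooooooooooooooooooooooo+................
184 ...........+++oooooooooooooooooooooooooo...............
187 ..........+++oooooooooooooooooooooooooooo..............
190 .........+++ooooooooooooooooooooooooooooo..............
193 .........+++oooooooooooooooooooooooooooooo.............
196 +........++ooooooooooooooooooooooooooooooo+............
199 +++......++oooooooooooooooooooooooooooooooo............
202 +++++++++++oooooooooooooooooooooooooooooooo............
205 ++++++++++++++++++oooooooo+o+oooooooo+ooooo............
208 +++++++++.++++++++o+o+++++++o++o+++++ooooo.............
211 +++++++++++o+++++++++++++++++++o+o++oooooo.............
214 +++++++++++++++++##oo+++++++++++++++ooooo+.............
217 +++++++++++++++++##o++##++#++++####++oooo..............
220 ++++++++++++++++++##++++++##+++++++++ooo...............
223 ++++++++++++++++++++++++++##++++++++oo+................
226 ++++++++++++++++++++++#+#++#+++++++#o..................
229 ++++++++++++++++..++++##+++++++##++....................
232 ++++++.+.+.............++#+++++........................
235 +++++..................................................
238 ++++...................................................
241 +++....................................................
244 ++.....................................................
```

Request:
arm_command:
  twist:
    - [0,0,0]
    - [0,0,0]
    - [0,0,0]
    - [0,0,0]
    - [0,0,0]
    - [0,0,0]
    - [0,0,0]
    - [0,0,0]
  offset:
    - [2,-1,-30]
    - [0,0,-30]
    - [0,0,-30]
    - [0,0,-30]
    - [0,0,-20]
    - [0,0,-10]
    - [0,0,0]
    - [0,0,0]
  grip: [1,1,1,1,1,1,1,1]

```text
time_s: 11.7
tcp_pos: [0.6201, -0.0726, 0.0094]
tool_rot: [3.138, -0.001, 1.089]
wrist_force: [-0.2, 0.5, 1.1]
opening: 0.0857
grip_force: 0.0
```

Request:
arm_command:
  twist:
    - [0,0,0]
    - [0,0,0]
    - [0,0,0]
    - [0,0,0]
    - [0,0,0]
    - [0,0,0]
  offset:
    - [0,0,-8]
    - [0,0,0]
    - [0,0,0]
    - [0,0,0]
    - [0,0,0]
    - [0,0,0]
  grip: [1,0.7,0.4,0,-1,-1]

```text
time_s: 12.3
tcp_pos: [0.62, -0.0725, 0.0011]
tool_rot: [3.138, -0.001, 1.089]
wrist_force: [-1.3, -1.2, 5.5]
opening: 0.0608
grip_force: 43.8
```

Request:
arm_command:
  twist:
    - [0,0,0]
    - [0,0,0]
    - [0,0,0]
    - [0,0,0]
    - [0,0,0]
    - [0,0,0]
    - [0,0,0]
    - [0,0,0]
    - [0,0,0]
    - [0,0,0]
  offset:
    - [0,0,20]
    - [0,0,30]
    - [0,0,30]
    - [0,0,30]
    - [-25,30,0]
    - [-25,30,0]
    - [-25,30,0]
    - [-24,29,0]
    - [0,0,0]
    - [0,0,0]
  grip: [-1,-1,-1,-1,-1,-1,-1,-1,-1,-1]

```text
time_s: 13.3
tcp_pos: [0.5197, 0.0472, 0.1099]
tool_rot: [3.139, 0.0, 1.091]
wrist_force: [0.4, 0.1, -1.5]
opening: 0.0607
grip_force: 43.7
```

Run:
```python
from h import *
st();c=camera_info("wrist");im=grab_frame("wrist");p=env.observe()["tcp_pos"]
np.savez("w5.npz",**{k:np.array(c[k]) for k in("intrinsics","R","t")},im=im)
K=2.8;u0,v0=140,100
o=cv2.resize(im[v0:v0+210,u0:u0+280,::-1],None,fx=K,fy=K,interpolation=cv2.INTER_CUBIC)
t=np.linspace(0,2*np.pi,120)
def D(P,col):
    q=((proj(c,P)-[u0,v0]+.5)*K).astype(np.int32);cv2.polylines(o,[q.reshape(-1,1,2)],False,col,1)
D(np.c_[p[0]+.031*np.cos(t),p[1]+.031*np.sin(t),0*t+p[2]+.023],(255,0,0))
for r,z in((.039,.068),(.034,.068),(.044,.006)):
    D(np.c_[.5207+r*np.cos(t),.0468+r*np.sin(t),0*t+z],(0,255,0))
y=np.radians(-27.5);a=np.array([np.cos(y),np.sin(y)]);C=np.array([.5207,.0468])
for s in(1,-1):
  for k in (1,-1):
    b=np.array([-a[1],a[0]])*k*.02
    D(np.array([[*(C+s*a*.0275+b),.068],[*(C+s*a*.0335+b),.068]]),(0,0,255))
cv2.imwrite("pics/t3.png",o)
```

```text
{'time_s': 13.3, 'tcp_pos': [0.5197, 0.0472, 0.1099], 'tool_rot': [3.1392, 0.0003, 1.0905], 'qpos': [-0.0327, 0.1914, -0.4081, 0.9693, -0.0013, 2.0183], 'wrist_force': [0.3832, 0.1142, -1.5201], 'opening': 0.0607, 'grip_force': 43.7391}
```

View pics/t3.png

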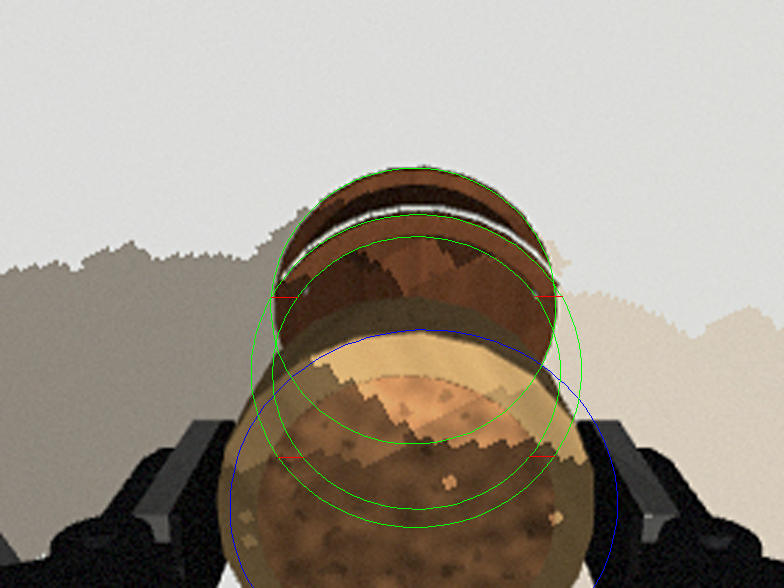

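Run:
```python
from h import *
d=np.load("w5.npz");p=np.array([.5197,.0472,0]);print(d["intrinsics"])
for z in(.3,.22,.133,.068,.006): X=np.array([*p[:2],z]);print(z,(d["R"]@X+d["t"]).round(4),proj(d,X))
S=grab_frame("scene");cs=camera_info("scene")
q=proj(cs,[[.5207,.0468,.05],[.5207,.0468,.03],[.5197,.0472,.12],[.5197,.0472,.133],[.5197,.0472,.109]]);print(q)
# caddy wall edges against white in scene
g=cv2.cvtColor(S,cv2.COLOR_RGB2GRAY).astype(int)
for z in(.02,.03,.04,.05):
    q=proj(cs,[.5207,.0468,z])[0];v=int(round(q[1]));print(z,v,q.round(1),g[v,int(q[0])-28:int(q[0])+29].tolist(),int(q[0])-28)
K=10;q=proj(cs,[.5207,.0468,.08])[0].astype(int);u0,v0=q[0]-35,q[1]-30
o=cv2.resize(S[v0:v0+60,u0:u0+75,::-1],None,fx=K,fy=K,interpolation=cv2.INTER_CUBIC)
t=np.linspace(0,2*np.pi,120)
def D(P,col):
    w=((proj(cs,P)-[u0,v0]+.5)*K).astype(np.int32);cv2.polylines(o,[w.reshape(-1,1,2)],False,col,1)
for r,z in((.039,.068),(.044,.006)): D(np.c_[.5207+r*np.cos(t),.0468+r*np.sin(t),0*t+z],(0,255,0))
for z in(.109,.133):D(np.c_[.5197+.031*np.cos(t),.0472+.031*np.sin(t),0*t+z],(255,0,0))
cv2.imwrite("pics/t4.png",o)
```

```text
[[294.6449484    0.         284.54300666]
 [  0.         294.6449484  212.27397751]
 [  0.           0.           1.        ]]
0.3 [ 0.0022  0.0753 -0.0288] [[ 262.51946937 -557.13180475]]
0.22 [0.0019 0.0545 0.0484] [[296.05349788 544.18316132]]
0.133 [0.0016 0.032  0.1324] [[288.11280579 283.39722446]]
0.068 [0.0014 0.0151 0.1952] [[286.64124564 235.06866727]]
0.006 [ 0.0012 -0.001   0.2551] [[285.91248518 211.13492487]]
[[272.11868019 223.16433356]
 [272.15573446 229.46924902]
 [271.58918815 200.33159342]
 [271.56106036 195.92240631]
 [271.61274492 204.02424864]]
0.02 233 [272.2 232.6] [242, 241, 242, 242, 243, 242, 242, 242, 243, 241, 242, 241, 240, 230, 200, 141, 86, 67, 65, 65, 58, 58, 57, 55, 56, 56, 56, 55, 56, 56, 59, 56, 58, 56, 56, 57, 55, 55, 58, 58, 55, 61, 87, 143, 195, 228, 240, 241, 241, 241, 241, 241, 241, 241, 242, 241, 241] 244
0.03 229 [272.2 229.5] [242, 242, 243, 242, 243, 242, 242, 243, 242, 242, 242, 242, 242, 241, 236, 196, 123, 71, 57, 56, 56, 55, 57, 63, 61, 64, 64, 68, 69, 64, 65, 63, 64, 63, 60, 58, 58, 55, 57, 56, 56, 70, 128, 202, 235, 242, 243, 242, 241, 243, 243, 242, 242, 242, 243, 242, 242] 244
0.04 226 [272.1 226.3] [242, 242, 241, 242, 243, 242, 242, 242, 243, 243, 242, 242, 242, 242, 234, 196, 126, 70, 57, 57, 61, 61, 63, 62, 61, 63, 64, 69, 74, 77, 76, 72, 73, 70, 64, 65, 71, 65, 65, 65, 68, 73, 129, 204, 235, 242, 243, 243, 242, 242, 243, 242, 243, 242, 242, 244, 242] 244
0.05 223 [272.1 223.2] [242, 242, 243, 243, 242, 242, 242, 242, 241, 242, 243, 242, 242, 241, 234, 194, 117, 65, 56, 54, 52, 54, 55, 53, 53, 54, 53, 56, 56, 55, 58, 57, 53, 57, 52, 60, 63, 87, 117, 124, 101, 92, 128, 192, 231, 240, 242, 243, 242, 242, 242, 243, 243, 242, 242, 242, 243] 244
```

View pics/t4.png

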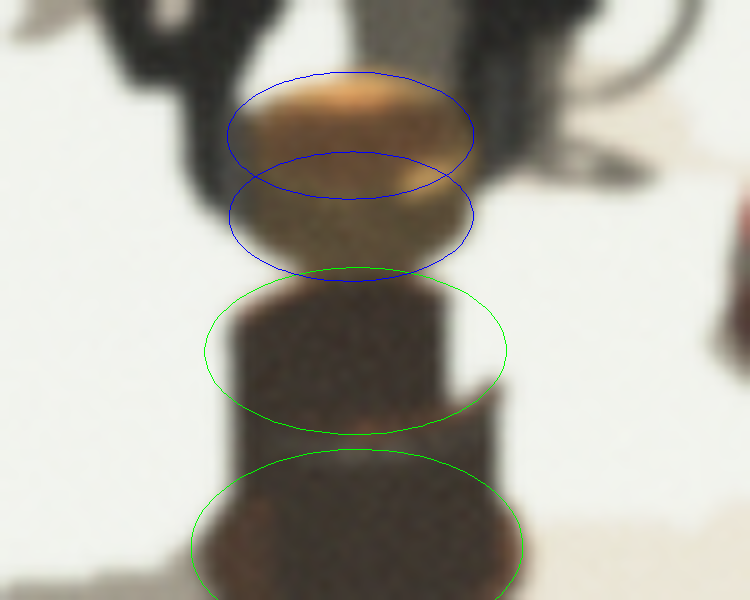

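Request:
arm_command:
  twist:
    - [0,0,0]
    - [0,0,0]
    - [0,0,0]
    - [0,0,0]
    - [0,0,0]
    - [0,0,0]
    - [0,0,0]
  offset:
    - [2,-1,-10]
    - [0,0,-15]
    - [0,0,-10]
    - [0,0,-6]
    - [0,0,-6]
    - [0,0,0]
    - [0,0,0]
  grip: [-1,-1,-1,-1,-1,-1,-1]

```text
time_s: 14.1
tcp_pos: [0.5226, 0.0456, 0.0633]
tool_rot: [3.139, -0.0, 1.089]
wrist_force: [0.7, 0.5, -0.9]
opening: 0.0604
grip_force: 43.8
```

Request:
arm_command:
  twist:
    - [0,0,0]
    - [0,0,0]
    - [0,0,0]
    - [0,0,0]
    - [0,0,0]
    - [0,0,0]
    - [0,0,0]
  offset:
    - [0,0,-10]
    - [0,0,-10]
    - [0,0,-10]
    - [0,0,-10]
    - [0,0,-6]
    - [0,0,0]
    - [0,0,0]
  grip: [-1,-1,-1,-1,-1,-1,-1]

```text
time_s: 14.8
tcp_pos: [0.5223, 0.0456, 0.0171]
tool_rot: [3.139, -0.0, 1.089]
wrist_force: [-0.2, 0.5, -1.0]
opening: 0.0605
grip_force: 43.8
```

Request:
arm_command:
  twist:
    - [0,0,0]
    - [0,0,0]
    - [0,0,0]
    - [0,0,0]
    - [0,0,0]
  offset:
    - [0,0,-6]
    - [0,0,-3]
    - [0,0,0]
    - [0,0,0]
    - [0,0,0]
  grip: [-1,-1,-1,-1,-1]

```text
time_s: 15.3
tcp_pos: [0.5226, 0.0456, 0.0084]
tool_rot: [3.139, -0.0, 1.089]
wrist_force: [-0.5, -0.2, -0.7]
opening: 0.061
grip_force: 43.8
```

Request:
arm_command:
  twist:
    - [0,0,0]
    - [0,0,0]
    - [0,0,0]
    - [0,0,0]
    - [0,0,0]
    - [0,0,0]
    - [0,0,0]
    - [0,0,0]
    - [0,0,0]
    - [0,0,0]
    - [0,0,0]
    - [0,0,0]
    - [0,0,0]
    - [0,0,0]
    - [0,0,0]
    - [0,0,0]
    - [0,0,0]
    - [0,0,0]
    - [0,0,0]
  offset:
    - [0,0,0]
    - [0,0,0]
    - [0,0,0]
    - [0,0,0]
    - [0,0,10]
    - [0,0,30]
    - [0,0,40]
    - [0,0,40]
    - [0,0,30]
    - [3,30,0]
    - [4,40,0]
    - [4,40,0]
    - [4,40,0]
    - [4,40,0]
    - [4,40,0]
    - [3,30,0]
    - [3,30,0]
    - [0,0,0]
    - [0,0,0]
  grip: [0.6,1,1,1,1,1,1,1,1,1,1,1,1,1,1,1,1,1,1]

```text
time_s: 17.2
tcp_pos: [0.5512, 0.336, 0.1586]
tool_rot: [3.139, 0.0, 1.09]
wrist_force: [0.3, -1.4, 0.9]
opening: 0.0851
grip_force: 0.0
```

```bash
cat >> h.py <<'E'
def wlook(z,r=.031):
    "fit disc top of radius r at height z: mask outline points -> world (bias-corrected), least-squares circle"
    c=camera_info("wrist");im=grab_frame("wrist");R=np.array(c["R"]);t=np.array(c["t"]).copy()
    h=cv2.cvtColor(im,cv2.COLOR_RGB2HSV);m=cv2.inRange(h,(5,60,120),(25,255,255))
    m=cv2.morphologyEx(m,cv2.MORPH_CLOSE,np.ones((5,5)))
    n,l,s,cc=cv2.connectedComponentsWithStats(m)
    t[0]-=.0015;c2=dict(intrinsics=c["intrinsics"],R=R,t=t)
    for i in range(1,n):
        if s[i][4]>600: print(s[i].tolist(),cc[i].round(1),"raw",ray(c,cc[i],z).round(4),"corr",ray(c2,cc[i],z).round(4), "bbox c",ray(c2,(s[i][0]+s[i][2]/2-.5,s[i][1]+s[i][3]/2-.5),z).round(4))
    return c2,im,m
E
python3 - <<'E'
from h import *
st();c,im,m=wlook(.02)
h=cv2.cvtColor(im,cv2.COLOR_RGB2HSV);dark=h[...,2]<90; white=(h[...,1]<40)&(h[...,2]>180)
t=np.linspace(0,2*np.pi,200);e=proj(c,np.c_[.552+.031*np.cos(t),.336+.031*np.sin(t),0*t+.02]);print(e.min(0),e.max(0))
a,b=e.min(0).astype(int)-15,e.max(0).astype(int)+15
for v in range(a[1],b[1],3): print(v,''.join('o' if m[v,u] else '#' if dark[v,u] else '.' if white[v,u] else '+' for u in range(a[0],b[0],2)))
print(a)
E
```

```text
{'time_s': 17.2, 'tcp_pos': [0.5512, 0.336, 0.1586], 'tool_rot': [3.1389, 0.0002, 1.0902], 'qpos': [0.4484, 0.3549, -0.0763, 1.1382, -0.0023, 2.4997], 'wrist_force': [0.251, -1.3882, 0.9303], 'opening': 0.0851, 'grip_force': 0.0}
[154, 149, 65, 53, 2094] [185.9 172. ] raw [0.4807 0.4062 0.02  ] corr [0.482  0.4055 0.02  ] bbox c [0.4805 0.403  0.02  ]
[255, 170, 62, 54, 2117] [286.6 192.5] raw [0.5564 0.344  0.02  ] corr [0.5577 0.3433 0.02  ] bbox c [0.555  0.3403 0.02  ]
[223, 278, 58, 52, 2351] [251.4 303.7] raw [0.4665 0.2535 0.02  ] corr [0.4679 0.2528 0.02  ] bbox c [0.468 0.253 0.02 ]
[253.14647665 169.95355378] [316.47501878 231.72820842]
154 ...............................................
157 ...............................................
160 ...............................................
163 ...............................................
166 ...............................................
169 ..................+###+++++##+.................
172 ................#+ooooooooooooo#+..............
175 .............+#oooooooooooooooooo#+............
178 ...........++oooooooooooo
[... 476 characters left out ...]
ooooooo.......
208 +++++++.+++++++ooooo+++ooo+++o++++ooooo........
211 +++++++++++++oooooo+++++o++#++++++ooooo........
214 +++++++++++++++##oo###++o++++#+###oooo.........
217 ++++++++++++#####oo######+########ooo..........
220 +++++++++++++#####################oo...........
223 ++++++++++++++#++########+o#######+............
226 ++++++++++++++++#+#+++##++o+###+...............
229 +++++++++++++++..++++#++++o++..................
232 ++++++++++.+...................................
235 +++++..........................................
238 ++++...........................................
241 +++............................................
244 +..............................................
[238 154]
```

Request:
arm_command:
  twist:
    - [0,0,0]
    - [0,0,0]
    - [0,0,0]
    - [0,0,0]
    - [0,0,0]
    - [0,0,0]
    - [0,0,0]
    - [0,0,0]
  offset:
    - [2,-1,-30]
    - [0,0,-30]
    - [0,0,-30]
    - [0,0,-30]
    - [0,0,-20]
    - [0,0,-10]
    - [0,0,0]
    - [0,0,0]
  grip: [1,1,1,1,1,1,1,1]

```text
time_s: 18.05
tcp_pos: [0.5542, 0.3344, 0.0093]
tool_rot: [3.138, -0.001, 1.088]
wrist_force: [0.0, 0.5, 0.6]
opening: 0.0852
grip_force: 0.0
```

Request:
arm_command:
  twist:
    - [0,0,0]
    - [0,0,0]
    - [0,0,0]
    - [0,0,0]
    - [0,0,0]
    - [0,0,0]
    - [0,0,0]
  offset:
    - [0,0,-9]
    - [0,0,0]
    - [0,0,0]
    - [0,0,0]
    - [0,0,0]
    - [0,0,0]
    - [0,0,0]
  grip: [1,0.7,0.4,0,-1,-1,-1]

```text
time_s: 18.75
tcp_pos: [0.5539, 0.3349, 0.0]
tool_rot: [3.139, -0.001, 1.089]
wrist_force: [-1.2, -1.0, 5.4]
opening: 0.0612
grip_force: 43.9
```

Request:
arm_command:
  twist:
    - [0,0,0]
    - [0,0,0]
    - [0,0,0]
    - [0,0,0]
    - [0,0,0]
    - [0,0,0]
    - [0,0,0]
    - [0,0,0]
    - [0,0,0]
    - [0,0,0]
    - [0,0,0]
    - [0,0,0]
    - [0,0,0]
    - [0,0,0]
    - [0,0,0]
  offset:
    - [0,0,20]
    - [0,0,30]
    - [0,0,30]
    - [0,0,35]
    - [-4,-30,0]
    - [-4,-40,0]
    - [-4,-40,0]
    - [-4,-40,0]
    - [-4,-40,0]
    - [-4,-40,0]
    - [-4,-35,0]
    - [-3,-24,0]
    - [0,0,0]
    - [0,0,0]
    - [0,0,0]
  grip: [-1,-1,-1,-1,-1,-1,-1,-1,-1,-1,-1,-1,-1,-1,-1]

```text
time_s: 20.25
tcp_pos: [0.5223, 0.0464, 0.114]
tool_rot: [3.14, -0.0, 1.09]
wrist_force: [0.4, -0.7, -0.9]
opening: 0.0602
grip_force: 43.5
```

Run:
```python
from h import *
st();p=env.observe()["tcp_pos"];c,im,m=wlook(p[2]+.02)
h=cv2.cvtColor(im,cv2.COLOR_RGB2HSV);dark=h[...,2]<60; white=(h[...,1]<40)&(h[...,2]>180)
t=np.linspace(0,2*np.pi,200);e=proj(c,np.c_[p[0]+.031*np.cos(t),p[1]+.031*np.sin(t),0*t+p[2]+.02]);print(e.min(0),e.max(0))
a,b=e.min(0).astype(int)-15,e.max(0).astype(int)+25
for v in range(a[1],min(b[1],420),5): print(v,''.join('o' if m[v,u] else '#' if dark[v,u] else '.' if white[v,u] else '+' for u in range(a[0],b[0],3)))
print(a)
```

```text
{'time_s': 20.25, 'tcp_pos': [0.5223, 0.0464, 0.114], 'tool_rot': [3.1396, -0.0004, 1.0898], 'qpos': [-0.0345, 0.1913, -0.3982, 0.9793, -0.0005, 2.0173], 'wrist_force': [0.4101, -0.6816, -0.9012], 'opening': 0.0602, 'grip_force': 43.4828}
[30, 0, 86, 35, 2202] [74.7 14.1] raw [0.5029 0.1776 0.134 ] corr [0.5042 0.1769 0.134 ] bbox c [0.5029 0.1765 0.134 ]
[0, 97, 76, 147, 3629] [ 29.1 172.9] raw [0.4498 0.14   0.134 ] corr [0.4511 0.1393 0.134 ] bbox c [0.455  0.1386 0.134 ]
[265, 183, 58, 33, 891] [292.1 195.8] raw [0.5421 0.0806 0.134 ] corr [0.5435 0.0799 0.134 ] bbox c [0.5433 0.0784 0.134 ]
[0, 189, 46, 84, 1286] [ 16.1 235. ] raw [0.4267 0.1213 0.134 ] corr [0.4281 0.1206 0.134 ] bbox c [0.4319 0.121  0.134 ]
[239, 213, 110, 51, 3520] [294.8 236.6] raw [0.5348 0.0637 0.134 ] corr [0.5361 0.063  0.134 ] bbox c [0.5353 0.0627 0.134 ]
[217.1259756  215.11540972] [352.22960666 337.78305557]
200 ++++++++++++#+###ooo+ooooo+++oooooooooo+++++...............
205 ++++++++++++##++ooo+++++++++++++++oooooo+++++..............
210 ++++++++++++##++++++++++++++++++++++++ooo++++..............
21
[... 1227 characters left out ...]
.++++++++++++++++++++++++++++++++++++....+########
315 #####.......++++++++++++++++++++++++++++++++.......########
320 ####..........+++++++++++++++++++++++++++o..........#######
325 ####............++++++++++++++++ooooooo.............#######
330 ####................++++++++++oooooo...............+#######
335 #####..............................................########
340 ######...++++++++++..................++++++++++...#########
345 ######...###################+##############################
350 ###########################################################
355 ###########################################################
360 ###########################################################
[202 200]
```

Request:
arm_command:
  twist:
    - [0,0,0]
    - [0,0,0]
    - [0,0,0]
    - [0,0,0]
    - [0,0,0]
    - [0,0,0]
    - [0,0,0]
  offset:
    - [0,-1,-10]
    - [0,0,-20]
    - [0,0,-10]
    - [0,0,-7]
    - [0,0,-7]
    - [0,0,0]
    - [0,0,0]
  grip: [-1,-1,-1,-1,-1,-1,-1]

```text
time_s: 21.0
tcp_pos: [0.5227, 0.0447, 0.0604]
tool_rot: [3.139, -0.0, 1.089]
wrist_force: [0.0, 0.0, -0.4]
opening: 0.0604
grip_force: 43.5
```

Request:
arm_command:
  twist:
    - [0,0,0]
    - [0,0,0]
    - [0,0,0]
    - [0,0,0]
    - [0,0,0]
    - [0,0,0]
    - [0,0,0]
  offset:
    - [0,1,-8]
    - [0,0,-8]
    - [0,0,-7]
    - [0,0,-4]
    - [0,0,-2]
    - [0,0,0]
    - [0,0,0]
  grip: [-1,-1,-1,-1,-1,-1,-1]

```text
time_s: 21.7
tcp_pos: [0.5226, 0.0456, 0.0314]
tool_rot: [3.139, -0.0, 1.089]
wrist_force: [1.3, 0.3, -0.7]
opening: 0.0604
grip_force: 43.5
```

Request:
arm_command:
  twist:
    - [0,0,0]
    - [0,0,0]
    - [0,0,0]
    - [0,0,0]
    - [0,0,0]
    - [0,0,0]
    - [0,0,0]
    - [0,0,0]
    - [0,0,0]
    - [0,0,0]
    - [0,0,0]
    - [0,0,0]
    - [0,0,0]
    - [0,0,0]
    - [0,0,0]
    - [0,0,0]
    - [0,0,0]
    - [0,0,0]
    - [0,0,0]
    - [0,0,0]
  offset:
    - [0,0,-1]
    - [0,0,0]
    - [0,0,0]
    - [0,0,0]
    - [0,0,10]
    - [0,0,30]
    - [0,0,40]
    - [0,0,30]
    - [0,0,18]
    - [-4,30,0]
    - [-5,35,0]
    - [-5,35,0]
    - [-5,35,0]
    - [-5,35,0]
    - [-5,35,0]
    - [-5,40,0]
    - [-5,40,0]
    - [-6,38,0]
    - [-5,30,0]
    - [0,0,0]
  grip: [0.6,1,1,1,1,1,1,1,1,1,1,1,1,1,1,1,1,1,1,1]

```text
time_s: 23.7
tcp_pos: [0.4719, 0.4023, 0.1592]
tool_rot: [3.139, -0.003, 1.093]
wrist_force: [-0.1, -0.6, -0.2]
opening: 0.0854
grip_force: 0.0
```

Run:
```python
from h import *
st();c,im,m=wlook(.012)
h=cv2.cvtColor(im,cv2.COLOR_RGB2HSV);dark=h[...,2]<90; white=(h[...,1]<40)&(h[...,2]>180)
t=np.linspace(0,2*np.pi,200);e=proj(c,np.c_[.473+.031*np.cos(t),.398+.031*np.sin(t),0*t+.012]);print(e.min(0),e.max(0))
a,b=e.min(0).astype(int)-15,e.max(0).astype(int)+15
for v in range(a[1],b[1],3): print(v,''.join('o' if m[v,u] else '#' if dark[v,u] else '.' if white[v,u] else '+' for u in range(a[0],b[0],2)))
print(a)
```

```text
{'time_s': 23.7, 'tcp_pos': [0.4719, 0.4023, 0.1592], 'tool_rot': [3.139, -0.0027, 1.0934], 'qpos': [0.6022, 0.3102, -0.1375, 1.1194, -0.001, 2.6504], 'wrist_force': [-0.1335, -0.6166, -0.1611], 'opening': 0.0854, 'grip_force': 0.0}
[257, 173, 61, 54, 1821] [289.8 193.7] raw [0.479  0.4066 0.012 ] corr [0.4803 0.4059 0.012 ] bbox c [0.4751 0.4019 0.012 ]
[318, 298, 57, 50, 2137] [346.4 321.6] raw [0.4685 0.2461 0.012 ] corr [0.4698 0.2454 0.012 ] bbox c [0.4689 0.2446 0.012 ]
[256.29540876 173.09753486] [317.64492551 232.86977609]
158 ..............................................
161 ..............................................
164 ..............................................
167 ..............................................
170 ......................++......................
173 .................+##+ooooo++#+................
176 ..............+#ooooooooooooooo#+.............
179 ............+#ooooooooooooooooooo+............
182 ...........+oooooooooooooooooooooo++..........
185 ..........+ooooooooooooooooooooooooo..........
188 ........++ooooooooooooooooooooooooooo.........
19
[... 276 characters left out ...]
oo+++++o+##oooooooo+.......
209 ++++++.+++++#+++#+++o++++##+++oooooooo........
212 +++++++++++++++oo#+##+++++++#+++oooooo....+...
215 +++++++++++++++o#######+++o#####ooooo.....+...
218 +++++++++++####################ooooo..+.......
221 ++++++++++++###################oooo...........
224 +++++++++++++###########++#####oo+............
227 +++++++++++++#+#########++#####+.....+.......+
230 ++++++++++++#+...+#++####+++....+.............
233 +++...........................................
236 +++...........................................
239 +......................................+......
242 ...............................+..............
245 ..............................................
[241 158]
```

Request:
arm_command:
  twist:
    - [0,0,0]
    - [0,0,0]
    - [0,0,0]
    - [0,0,0]
    - [0,0,0]
    - [0,0,0]
    - [0,0,0]
    - [0,0,0]
  offset:
    - [1,-4,-30]
    - [0,0,-30]
    - [0,0,-30]
    - [0,0,-30]
    - [0,0,-20]
    - [0,0,-10]
    - [0,0,0]
    - [0,0,0]
  grip: [1,1,1,1,1,1,1,1]

```text
time_s: 24.55
tcp_pos: [0.4743, 0.3946, 0.0093]
tool_rot: [3.138, -0.001, 1.088]
wrist_force: [0.7, 0.7, -0.2]
opening: 0.0854
grip_force: 0.0
```

Request:
arm_command:
  twist:
    - [0,0,0]
    - [0,0,0]
    - [0,0,0]
    - [0,0,0]
    - [0,0,0]
    - [0,0,0]
    - [0,0,0]
    - [0,0,0]
  offset:
    - [-1,3,-6]
    - [0,0,-4]
    - [0,0,0]
    - [0,0,0]
    - [0,0,0]
    - [0,0,0]
    - [0,0,0]
    - [0,0,0]
  grip: [1,1,0.8,0.6,0.4,0,-1,-1]

```text
time_s: 25.35
tcp_pos: [0.4726, 0.3979, -0.001]
tool_rot: [3.139, -0.001, 1.089]
wrist_force: [-1.8, -1.2, 5.5]
opening: 0.0599
grip_force: 42.7
```

Request:
arm_command:
  twist:
    - [0,0,0]
    - [0,0,0]
    - [0,0,0]
    - [0,0,0]
    - [0,0,0]
    - [0,0,0]
    - [0,0,0]
    - [0,0,0]
    - [0,0,0]
    - [0,0,0]
    - [0,0,0]
    - [0,0,0]
    - [0,0,0]
    - [0,0,0]
    - [0,0,0]
    - [0,0,0]
    - [0,0,0]
  offset:
    - [0,0,15]
    - [0,0,30]
    - [0,0,30]
    - [0,0,40]
    - [4,-30,0]
    - [5,-35,0]
    - [5,-35,0]
    - [5,-35,0]
    - [5,-35,0]
    - [5,-35,0]
    - [5,-35,0]
    - [5,-35,0]
    - [5,-35,0]
    - [4,-27,0]
    - [2,-15,0]
    - [0,0,0]
    - [0,0,0]
  grip: [-1,-1,-1,-1,-1,-1,-1,-1,-1,-1,-1,-1,-1,-1,-1,-1,-1]

```text
time_s: 27.05
tcp_pos: [0.5224, 0.046, 0.1135]
tool_rot: [3.139, -0.001, 1.089]
wrist_force: [-0.1, -0.1, -0.1]
opening: 0.0596
grip_force: 43.3
```

Run:
```python
from h import *
st();p=env.observe()["tcp_pos"];c,im,m=wlook(p[2]+.013)
h=cv2.cvtColor(im,cv2.COLOR_RGB2HSV);dark=h[...,2]<60; white=(h[...,1]<40)&(h[...,2]>180)
t=np.linspace(0,2*np.pi,200);e=proj(c,np.c_[p[0]+.031*np.cos(t),p[1]+.031*np.sin(t),0*t+p[2]+.013]);print(e.min(0),e.max(0))
a,b=e.min(0).astype(int)-15,e.max(0).astype(int)+25
for v in range(a[1],min(b[1],420),5): print(v,''.join('o' if m[v,u] else '#' if dark[v,u] else '.' if white[v,u] else '+' for u in range(a[0],b[0],3)))
```

```text
{'time_s': 27.05, 'tcp_pos': [0.5224, 0.046, 0.1135], 'tool_rot': [3.1394, -0.0008, 1.0888], 'qpos': [-0.0354, 0.1916, -0.3991, 0.9777, -0.0002, 2.0175], 'wrist_force': [-0.0773, -0.1352, -0.1201], 'opening': 0.0596, 'grip_force': 43.2703}
[29, 0, 86, 35, 2158] [73.7 13.8] raw [0.5    0.1817 0.1265] corr [0.5013 0.181  0.1265] bbox c [0.4999 0.1805 0.1265]
[0, 99, 76, 144, 3776] [ 29.6 175.6] raw [0.4435 0.1407 0.1265] corr [0.4449 0.14   0.1265] bbox c [0.4494 0.1402 0.1265]
[224, 183, 123, 77, 4890] [290.2 224.9] raw [0.5346 0.0671 0.1265] corr [0.5359 0.0664 0.1265] bbox c [0.5347 0.0692 0.1265]
[0, 188, 47, 77, 1169] [ 17.8 235. ] raw [0.4204 0.1217 0.1265] corr [0.4217 0.121  0.1265] bbox c [0.4268 0.1233 0.1265]
[220.3895503  210.98521007] [349.03577266 328.58905867]
195 +++++++++++++++##++++ooooooooooooooo+++++++..............
200 ++++++++++++####++++oooooo++oooooooooo++++++.............
205 +++++++++++##+#+++++++#+++++++#++oooooooo++o.............
210 +++++++++++##+++++++++oooooooooooooooooo++++.............
215 +++++++++++##++++oooooooooooooooooooooooo+++.............
220 ++
[... 967 characters left out ...]
++++++..+#########
300 ######....++++++++++++++++++++++++++++++++++....#########
305 #####......++++++++++++++++++++++++++++++oo......########
310 #####........+++++++++++++++++++++++++++o........########
315 ####...........++++++++++++++++o++o+ooo...........#######
320 ###................++++++++++oooooo...............+######
325 ###.......................+........................######
330 ###+..............................................+######
335 ####..............................................#######
340 #####...++++++++++..................++++++++++...########
345 #####+..###################+#############################
350 #########################################################
```

Request:
arm_command:
  twist:
    - [0,0,0]
    - [0,0,0]
    - [0,0,0]
    - [0,0,0]
    - [0,0,0]
    - [0,0,0]
    - [0,0,0]
    - [0,0,0]
  offset:
    - [0,-1,-10]
    - [0,0,-20]
    - [0,0,-10]
    - [0,0,-8]
    - [0,0,-6]
    - [0,0,-5]
    - [0,0,0]
    - [0,0,0]
  grip: [-1,-1,-1,-1,-1,-1,-1,-1]

```text
time_s: 27.9
tcp_pos: [0.5227, 0.0446, 0.0545]
tool_rot: [3.139, -0.0, 1.089]
wrist_force: [0.1, -0.2, 0.1]
opening: 0.0599
grip_force: 43.3
```

Request:
arm_command:
  twist:
    - [0,0,0]
    - [0,0,0]
    - [0,0,0]
    - [0,0,0]
    - [0,0,0]
  offset:
    - [0,0,-3]
    - [0,0,-2]
    - [0,0,0]
    - [0,0,0]
    - [0,0,0]
  grip: [-1,-1,-1,-1,-1]

```text
time_s: 28.4
tcp_pos: [0.5225, 0.0446, 0.0493]
tool_rot: [3.139, -0.0, 1.089]
wrist_force: [0.8, -0.0, -0.4]
opening: 0.0597
grip_force: 43.3
```

Release, lift, and move back out of view for a check.

Request:
arm_command:
  twist:
    - [0,0,0]
    - [0,0,0]
    - [0,0,0]
    - [0,0,0]
    - [0,0,0]
    - [0,0,0]
    - [0,0,0]
    - [0,0,0]
    - [0,0,0]
    - [0,0,0]
    - [0,0,0]
    - [0,0,0]
    - [0,0,0]
    - [0,0,0]
  offset:
    - [0,0,0]
    - [0,0,0]
    - [0,0,0]
    - [0,0,0]
    - [0,0,10]
    - [0,0,25]
    - [0,0,40]
    - [0,0,40]
    - [0,0,40]
    - [-20,-30,0]
    - [-20,-30,0]
    - [-20,-30,0]
    - [0,0,0]
    - [0,0,0]
  grip: [0.6,1,1,1,1,1,1,1,1,1,1,1,1,1]

```text
time_s: 29.8
tcp_pos: [0.4624, -0.0458, 0.2051]
tool_rot: [3.138, -0.001, 1.087]
wrist_force: [-0.3, -0.4, 0.4]
opening: 0.0854
grip_force: 0.0
```

Run:
```python
from h import *
st();c=camera_info("wrist");a=grab_frame("wrist");b=grab_frame("scene");q=proj(c,[.522,.046,.062])[0].astype(int);print(q)
x=max(0,min(q[0]-60,440));y=max(0,min(q[1]-55,310))
o=np.zeros((367,800,3),np.uint8);o[:,:400]=cv2.resize(a[y:y+110,x:x+120],(400,367),interpolation=cv2.INTER_CUBIC);o[:,400:]=cv2.resize(b[170:258,225:321],(400,367),interpolation=cv2.INTER_CUBIC);cv2.imwrite("pics/t5.png",o[:,:,::-1])
```

```text
{'time_s': 29.8, 'tcp_pos': [0.4624, -0.0458, 0.2051], 'tool_rot': [3.1379, -0.0009, 1.0874], 'qpos': [-0.2381, 0.0043, -0.3998, 1.1629, -0.0, 1.8161], 'wrist_force': [-0.2592, -0.3832, 0.4426], 'opening': 0.0854, 'grip_force': 0.0}
[296  82]
```

View pics/t5.png

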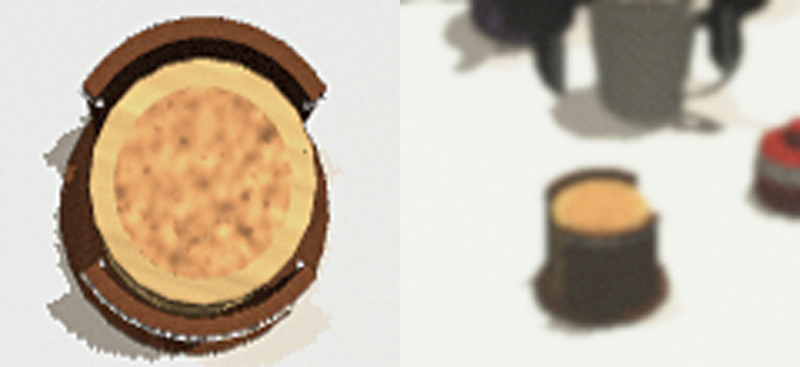

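The last picture shows the top coaster flat inside the caddy. In the wrist crop it spans about x 90–316 and y 57–308, level with the steel line ends near (95,102) and (308,100). The robot is clear of everything.

```bash
python3 -c "
from station import env
print(env.finish_job())"
```

```text
the job is handed in; nothing more can be done
None
```

The caddy is filled to its line with the rack (24 mm), middle (20 mm) and thin (12 mm) coasters lying flat, 56 mm in all; the thick one stays out on the worktop, and the job was handed in at about 30 s with the robot clear (no verdict was returned).

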